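# Dip the gauge rod and present its tip

### The job

Open the blue lid of the grey case until it rests on its stop and leave it open, then take out the gauge rod by its orange handle. Push the rod tip first into the leaning guide tube on the white reservoir until the brass collar stops squarely against the tube's mouth, draw it right out again, and hold the rod level with its tip over the dark foam tray, 10 to 30 cm above the bench and touching nothing but the gripper. Finish holding it still like that; do not put it down or let go, and leave the beaker, flask, bottle and tray where they stand.

Things in the scene. Friction and masses are not known exactly. Their poses are not given: they have to be found in the camera images.
- gauge_case: Grey box, 180 (x) x 240 (y) x 65 mm high, fixed, walls and floor 6 mm. Origin: centre of its underside; x points to the hinge side. The rod lies in it along its +y, 25 mm towards the front (-x) of the middle, on two black rubber saddles 12 mm long, 41 mm high (36 mm behind and 120 mm ahead of the rod's origin); beside the handle 50 mm are free.
- case_lid (a joint): Hinge of the blue lid (180 x 240 x 8 mm, 0.18 kg): 0 closed, grows as it opens, 1.85 rad on its stop (leaning back past upright). Damped; below upright it sinks shut by itself when let go, past upright it sinks by itself onto the stop.
- lid_knob (a point): Middle of the round black knob on the lid, 22 mm across and 20 mm tall on a thinner 14 mm neck; 36 mm above the lid's underside (28 mm above its top face), 150 mm from the hinge line and 30 mm from the lid's free edge. Axes of the lid: x towards the hinge, z out of the lid's outer face (up when closed).
- lid_hinge (a point): Middle of the lid's hinge line (along the case's y), at the far top edge of the case, 65.5 mm above the bench.
- gauge: Gauge rod, 201 mm long, about 0.09 kg. Origin on its axis at the middle of the handle; x points along it to the tip. Orange handle 16 mm wide (y), 20 mm high (z), x = -45 to +40 mm; brass collar 42 mm in diameter, 40 to 46 mm; steel blade 10 mm in diameter, 46 mm to the round tip at 156 mm. At the start level in the closed case, z up, axis 36 mm above the bench.
- gauge_tip (a point): Tip of the gauge rod, 156 mm from its origin.
- gauge_collar (a point): Centre of the collar's face towards the tip, 46 mm from the rod's origin.
- reservoir: White box with steel top, 130 (x) x 120 (y) x 108 mm high plus a black filler cap to 125 mm, fixed. Origin: centre of its underside; the guide tube leaves its -y side.
- guide_tube: Steel guide tube, fixed to the reservoir. Origin at its lower closed end; z points along the tube axis up and outwards to the mouth, 35 degrees above level. 125 mm long, bore 18 mm, the last 25 mm flare to 32 mm inside (38 mm outside) at the mouth, 121 mm deep. The rod's blade (110 mm) does not reach the bottom: the collar stops on the mouth's rim.
- tube_mouth (a point): Centre of the guide tube's mouth, about 117 mm above the bench.
- tray: Dark grey shallow foam tray, 155 (x) x 110 (y) x 34 mm high, loose. Origin: centre of its underside.
- beaker: Clear upturned beaker, 59 x 63 x 69 mm, loose bystander. Origin: centre of its underside.
- flask: Small clear conical flask, 57 mm across, 76 mm high, loose bystander. Origin: centre of its underside.
- bottle: Small open clear plastic bottle, 51 mm across, 88 mm high, loose bystander. Origin: centre of its underside.

How it is judged:
By the outcome, as a careful person would: the job done as asked, in the order asked, and still so for the second after the job is handed in, while the arm keeps its last pose, push and grip.
It also fails if it takes over 72 s, if anything falls off the work surface, if the arm or the gripper's body presses on something with over 40 N, if the wrist force passes 120 N, or if a joint passes its speed limit or range.

### The arm

A 7-joint arm with a two-finger parallel gripper is mounted at the origin on the work surface; the furniture and walls round the work are solid. World frame = base frame: x ahead of the robot, y to its left, z up, the work surface at z = 0. Lengths are in m, angles in rad, forces in N, time in s.
With the tool pointing down it reaches from about 0.4 to 0.875 m from the base axis. Payload 19.3 kg.
Tool frame: the origin (TCP) lies at the very end of the fingers, on their centre line; the grasp point (between the pads) lies 19 mm behind it; z points along the fingers, y is the line along which they close (so a half turn about z gives the same grasp; the last joint's range is limited). The gripper opens to 85 mm and grips with 20 to 120 N. Pads are 22 mm wide; open, the fingers measure 114 mm over their backs; the gripper's body (76 mm by 85 mm) begins 54 mm behind the grasp point. The pads swing forward as they close: fully open they stand 13 mm farther back than shut.
Start: joints at [1.144, 0.521, -0.036, 1.599, 0.021, 1.021, -0.113], TCP at [0.218, -0.586, 0.231] pointing down, gripper open.
Joint ranges: [-2.91, 2.91], [-0.3, 2.13], [-1.5, 1.42], [0.17, 2.43], [-1.26, 4.41], [0.16, 1.93], [-2.52, 2.52]. Speed limits (rad/s): [1.89, 1.89, 2.39, 2.39, 3.01, 3.01, 3.01].

### API

Orientations are given as [roll, pitch, yaw] about the fixed x, y, z axes, in that order (R = Rz(yaw) Ry(pitch) Rx(roll)).
In Python, from workcell import bot gives the robot as it stands. The module is installed in compiled form; this text tells all that it offers.
- The arm moves only by the tool apply_moves, never from a script. Its arguments are lists of equal length, an entry for each row: "claw": the finger opening in m, from 0 to 0.0854; "xyz": the shift along the tool's x, y, z in m, a list of three; "twist": the turn, a rotation vector about the tool's x, y, z in rad, a list of three. A call has 1 to 20 rows; each row shifts and turns the commanded pose from where the row before left it, along the tool's axes as they then stand; what a row does not reach is not made up. A row lasts 1/10 s, in which the tool goes at most 50 mm and 8.59 degrees, less where a joint would pass 70% of its speed; a pose out of reach is approached as far as the arm can. A call with a gripper value outside its range is refused whole. The fingers move at their own pace and stop on an object; "force" is the grip in N (left out, the last holds). Time passes only in rows, so rows that do not move let the fingers close. It gives the time, the measured TCP pose, the force, the opening and the grip force at its end, in the units of the state.
- bot.observe(): the state, without advancing time (a new reading comes with each control period).
- bot.grab_frame(name): name is "scene" or "top" or "wrist"; returns a dict with "img" (384x512x3 uint8, red, green, blue), "vfov" (degrees; the focal length in pixels is half the picture's height over the tangent of half this angle, whatever the lens; pixels are square), "cx", "cy" (the principal point, pixels), "view" (4x4, takes a point from world to camera coordinates). Camera axes: x right, y up, looking along -z (the intrinsics and any distortion apply to the point x, -y, -z); pixel columns grow to the right and rows downward; lengths in m; the calibration is good to about 2 mm. A picture is of the moment at which its call begins. There is no depth.
- bot.job_done(): hands the job in; it is judged then, once.
Trained networks look in the newest picture that a camera, given by its name, has taken for a name from the list of things; names that differ only in an ending like _2 or _b are one class to them, and where a whole thing is asked for, a point or a joint stands for the part that bears it (a point fixed in the world has none). Each returns a list of dicts, best first, with "score" (0 to 1); they miss things now and then, are a little off and sometimes report something else, mostly with a low value. They report only what shows in the picture. A call takes as long as a camera call.
- bot.find_in(camera, query): "position" ([x, y, z] in m, in world coordinates, good to about 4 mm: the middle of the surface that is visible of it).
The state is a dict: "clock": time; "qpos": joint angles; "qd": joint speeds; "joint_efforts": joint torques, N m; "position": TCP position; "tool_rot": TCP orientation; "force": force on the tool from outside, world axes, zero at the start; "moment": the same for the moment, N m; "grip_width": finger opening in m; "finger_force": force on a finger pad.
Only numpy, scipy, OpenCV 4.12 (cv2) and the standard library are available. Lean on these libraries where they do the work, as an engineer would, in place of code of your own. Each camera call takes 0.05 s, during which the arm holds its last target. There are 200 camera calls.

## Working session

There is one attempt and no reset: what is moved stays moved. The work goes in short steps, Python scripts to look and compute and a tool call to move; the robot and the scene stay as the last step left them, time stands still between calls to the robot, and variables do not carry over. Pictures are saved under pics/ and viewed, at most 10 in all, crops included, and the job is handed in when it is done.

Besides the shell and the picture viewer there is one more tool, called after "Call:" as a command line: name --argument value ..., lists and objects as JSON in quotes. apply_moves: Moves the arm, as the interface text tells. Its arguments: {"type":"object","properties":{"claw":{"type":"array"},"xyz":{"type":"array"},"twist":{"type":"array"},"force":{"type":"number"}},"required":["claw","xyz","twist"]}

```bash
mkdir -p pics; cat > h.py <<'E'
import numpy as np,cv2
from workcell import bot
from scipy.spatial.transform import Rotation as R
def snap(c,fn=None):
    f=bot.grab_frame(c)
    if fn: cv2.imwrite('pics/'+fn,cv2.cvtColor(f['img'],cv2.COLOR_RGB2BGR))
    return f
def proj(f,p):
    p=np.asarray(p,float); q=f['view'][:3,:3]@p+f['view'][:3,3]
    F=f['img'].shape[0]/2/np.tan(np.radians(f['vfov'])/2)
    return np.array([f['cx']+F*q[0]/-q[2], f['cy']-F*q[1]/-q[2]])
def ray(f,u,v):
    F=f['img'].shape[0]/2/np.tan(np.radians(f['vfov'])/2)
    d=np.array([(u-f['cx'])/F,-(v-f['cy'])/F,-1]); V=np.array(f['view'])
    return -V[:3,:3].T@V[:3,3], V[:3,:3].T@d
def onz(f,u,v,z):
    o,d=ray(f,u,v); return o+d*(z-o[2])/d[2]
def st():
    s=bot.observe()
    print({k:np.round(s[k],3).tolist() for k in ('clock','qpos','position','tool_rot','force','grip_width','finger_force')}); return s
E
python3 - <<'E'
from h import *
s=st()
for c in('scene','top'):
    f=snap(c,c+'0.png'); print(c,f['vfov'],f['cx'],f['cy'],[k for k in f],np.round(ray(f,256,192),3).tolist())
    for q in('gauge_case','lid_knob','lid_hinge','reservoir','guide_tube','tube_mouth','tray','beaker','flask','bottle','case_lid'):
        print(q,[(np.round(d['position'],3).tolist(),round(d['score'],2)) for d in bot.find_in(c,q)[:2]])
E
```

```text
{'clock': 0.0, 'qpos': [1.144, 0.522, -0.036, 1.6, 0.021, 1.021, -0.113], 'position': [0.218, -0.585, 0.231], 'tool_rot': [-3.14, 0.0, 0.357], 'force': [-0.355, 0.666, 0.184], 'grip_width': 0.085, 'finger_force': 0.0}
scene 50.873561842339754 259.47792897973846 191.8206145697435 ['img', 'vfov', 'cx', 'cy', 'view'] [[0.143, 0.511, 0.94], [0.416, -0.462, -0.783]]
gauge_case [([0.507, -0.183, 0.075], 0.61)]
lid_knob [([0.516, -0.208, 0.075], 0.87), ([0.414, 0.066, 0.065], 0.27)]
lid_hinge [([0.513, -0.211, 0.074], 0.93)]
reservoir [([0.424, 0.304, 0.112], 0.58)]
guide_tube [([0.435, 0.182, 0.097], 0.86), ([0.512, -0.206, 0.076], 0.18)]
tube_mouth [([0.436, 0.185, 0.095], 0.82)]
tray [([0.624, 0.048, 0.012], 0.86), ([0.513, -0.204, 0.077], 0.36)]
beaker []
flask [([0.802, -0.035, 0.028], 0.89)]
bottle [([0.784, 0.131, 0.056], 0.82)]
case_lid [([0.515, -0.211, 0.077], 0.88)]
top 53.35563952055337 264.2640454559933 189.15842229117231 ['img', 'vfov', 'cx', 'cy', 'view'] [[0.405, -0.014, 1.244], [0.172, 0.038, -0.985]]
gauge_case [([0.519, -0.216, 0.072], 0.62)]
lid_knob [([0.521, -0.221, 0.072], 0.91)]
lid_hinge [([0.519, -0.218, 0.075], 0.94)]
reservoir [([0.43, 0.277, 0.11], 0.83)]
guide_tube [([0.44, 0.18, 0.096], 0.7)]
tube_mouth [([0.439, 0.178, 0.099], 0.8)]
tray [([0.622, 0.049, 0.008], 0.94)]
beaker [([0.422, 0.05, 0.072], 0.85)]
flask [([0.809, -0.048, 0.028], 0.61)]
bottle [([0.792, 0.121, 0.055], 0.65), ([0.418, 0.051, 0.067], 0.42)]
case_lid [([0.514, -0.219, 0.073], 0.9)]
```

View pics/scene0.png

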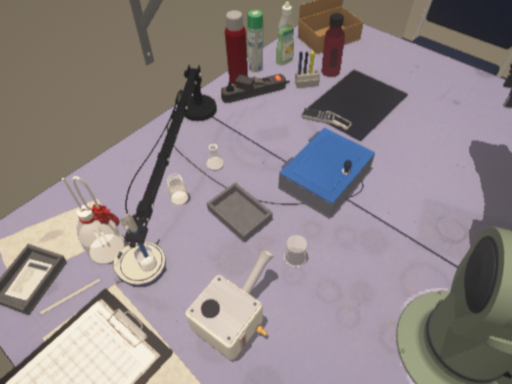

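View pics/top0.png

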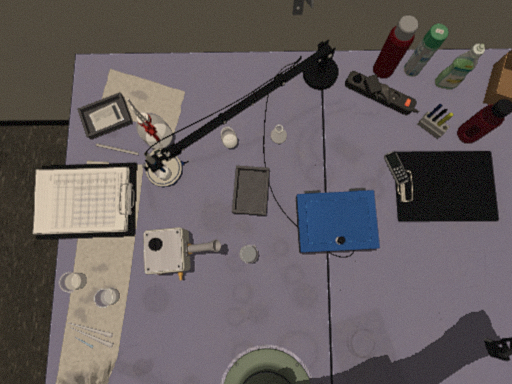

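The top view shows the case's lid spanning about (297–380, 190–253) with its knob at (341,240). The tube mouth is at (219,246), the reservoir near (165,251), the tray at (251,190) and the beaker at (249,254). The scene view agrees. Next I'll measure the edges numerically.

```bash
python3 - <<'E'
from h import *
for c in('top','scene'):
    f=snap(c); im=f['img']; hsv=cv2.cvtColor(im,cv2.COLOR_RGB2HSV)
    m=((hsv[...,0]>100)&(hsv[...,0]<120)&(hsv[...,1]>170)&(hsv[...,2]>90)).astype(np.uint8)
    m=cv2.morphologyEx(m,cv2.MORPH_CLOSE,np.ones((9,9)))
    n,l,s,_=cv2.connectedComponentsWithStats(m); k=1+np.argmax(s[1:,4]); 
    cn=cv2.findContours((l==k).astype(np.uint8),cv2.RETR_EXTERNAL,cv2.CHAIN_APPROX_NONE)[0][0][:,0]
    P=np.array([onz(f,u,v,.0735)[:2] for u,v in cn],np.float32)
    (ce,sz,a)=cv2.minAreaRect(P); print(c,s[k],np.round(ce,3),np.round(sz,3),a); print(np.round(cv2.boxPoints((ce,sz,a)),3).tolist())
    for p in ([.521,-.221,.1015],):print(proj(f,p))
f=snap('top')
c1=cv2.resize(f['img'][170:265,285:390],None,fx=5,fy=5,interpolation=cv2.INTER_CUBIC)
c2=cv2.resize(f['img'][215:290,135:270],None,fx=5,fy=5,interpolation=cv2.INTER_CUBIC)
cv2.imwrite('pics/c1.png',c1[...,::-1])
cv2.imwrite('pics/c2.png',c2[...,::-1])
E
```

```text
top [ 298  191   80   61 4179] [ 0.519 -0.217] [0.176 0.233] 2.433436155319214
[[0.4269999861717224, -0.10400000214576721], [0.4359999895095825, -0.3370000123977661], [0.6119999885559082, -0.33000001311302185], [0.6029999852180481, -0.09700000286102295]]
[339.94422459 219.1063301 ]Traceback (most recent call last):
  File "<stdin>", line 6, in <module>
    return _wrapfunc(a, 'argmax', axis=axis, out=out, **kwds)
    return bound(*args, **kwds)
ValueError: attempt to get argmax of an empty sequence
```

```bash
python3 - <<'E'
from h import *
f=snap('top')
print(proj(f,[.459,-.2195,.1015]), onz(f,341,240,.105))
a=f['img'][215:290,135:270]; a=cv2.resize(a,None,fx=5,fy=5,interpolation=cv2.INTER_CUBIC)
g=snap('scene'); b=g['img'][235:360,175:310]; b=cv2.resize(b,None,fx=5,fy=5,interpolation=cv2.INTER_CUBIC)[:600]
im=np.zeros((600,800,3),np.uint8)
a=cv2.resize(a,(500,278)); b=cv2.resize(b[:600],(500,444))
c=np.vstack([a[:,:],b])[:,:]
c=cv2.resize(c,(400,578)); k=cv2.resize(f['img'][170:265,285:390],(400,362)); c=np.hstack([c,np.vstack([k,np.zeros((216,400,3),np.uint8)])])
cv2.imwrite('pics/c1.png',c[...,::-1])
E
```

```text
[340.25631982 240.03524379] [ 0.45892768 -0.2210602   0.105     ]
```

View pics/c1.png

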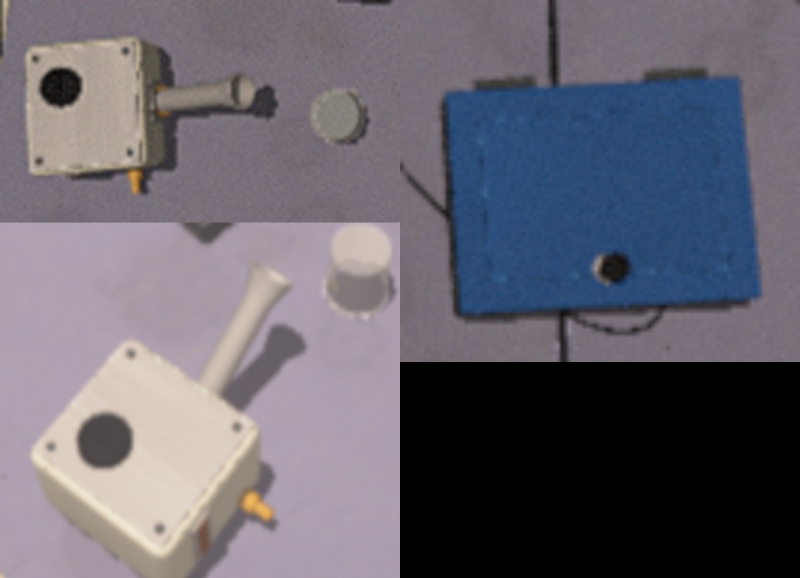

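The crop confirms the geometry: hinge on the far side, knob where predicted at (0.459, -0.220), and the tube leaving the reservoir towards -y. Next I turn the tool to the case's yaw and move above the knob.

Call:
apply_moves --claw '[0.06,0.06,0.06,0.06,0.06,0.06,0.06,0.06,0.06,0.06,0.06,0.06,0.06,0.06,0.06,0.06,0.06]' --xyz '[[0,0,0],[0,0,0],[0,0,0],[0.0213,-0.0297,0.004],[0.0213,-0.0297,0.004],[0.0213,-0.0297,0.004],[0.0213,-0.0297,0.004],[0.0213,-0.0297,0.004],[0.0213,-0.0297,0.004],[0.0213,-0.0297,0.004],[0.0213,-0.0297,0.004],[0.0213,-0.0297,0.004],[0.0213,-0.0297,0.004],[0.0213,-0.0297,0.004],[0.0213,-0.0297,0.004],[0,0,0],[0,0,0]]' --twist '[[0,0,0.105],[0,0,0.105],[0,0,0.105],[0,0,0],[0,0,0],[0,0,0],[0,0,0],[0,0,0],[0,0,0],[0,0,0],[0,0,0],[0,0,0],[0,0,0],[0,0,0],[0,0,0],[0,0,0],[0,0,0]]' --force 30

```text
clock: 3.1
position: [0.4589, -0.2185, 0.1833]
tool_rot: [3.142, 0.0, 0.043]
force: [-0.2, -1.3, -0.0]
grip_width: 0.0599
finger_force: 0.0
```

```bash
python3 - <<'E'
from h import *
s=st()
f=snap('wrist','w1.png'); print(np.round(ray(f,256,192),3).tolist(), f['vfov'])
print([(np.round(d['position'],3).tolist(),round(d['score'],2)) for d in bot.find_in('wrist','lid_knob')[:2]])
print(proj(f,[.459,-.2195,.1115]),proj(f,[.459,-.2195,.0735]))
E
```

```text
{'clock': 3.1, 'qpos': [0.378, 0.401, -0.065, 1.95, 0.036, 0.791, -1.235], 'position': [0.459, -0.219, 0.183], 'tool_rot': [3.142, 0.0, 0.043], 'force': [-0.19, -1.287, -0.004], 'grip_width': 0.06, 'finger_force': 0.0}
[[0.534, -0.217, 0.326], [-0.283, -0.009, -0.959]] 71.69429108758787
[([0.54, -0.221, 0.077], 0.64), ([0.533, -0.222, 0.077], 0.6)]
[256.59417431 205.31512809] [256.66418898 192.61339248]
```

View pics/w1.png

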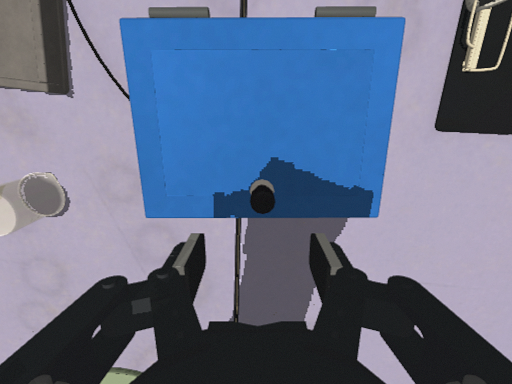

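```bash
python3 - <<'E'
from h import *
f=snap('wrist')
im=f['img']; hsv=cv2.cvtColor(im,cv2.COLOR_RGB2HSV)
m=((hsv[...,0]>98)&(hsv[...,0]<122)&(hsv[...,1]>150)).astype(np.uint8)
m=cv2.morphologyEx(m,cv2.MORPH_CLOSE,np.ones((25,25)))
cn=max(cv2.findContours(m,cv2.RETR_EXTERNAL,cv2.CHAIN_APPROX_NONE)[0],key=cv2.contourArea)[:,0]
P=np.array([onz(f,u,v,.0735)[:2] for u,v in cn],np.float32)
ce,sz,a=cv2.minAreaRect(P); print(ce,sz,a); print(np.round(cv2.boxPoints((ce,sz,a)),4).tolist())
b=(im[175:222,235:290].max(2)<60).astype(np.uint8)
n,l,s,c=cv2.connectedComponentsWithStats(b);k=1+np.argmax(s[1:,4]);print(s[k]+[235,175,0,0,0],c[k]+[235,175])
print(onz(f,262,201,.1115))
E
```

```text
(0.5216618180274963, -0.2209813892841339) (0.17736051976680756, 0.23698298633098602) 2.729938268661499
[[0.42739999294281006, -0.10679999738931656], [0.43869999051094055, -0.34360000491142273], [0.6158999800682068, -0.335099995136261], [0.6046000123023987, -0.09839999675750732]]
[249 184  25  29 549] [260.60291439 198.4845173 ]
[ 0.46236877 -0.2252655   0.1115    ]
```

The wrist view shows the knob top near (262,201) between the finger lines. The measured offset is +2.5 mm in x and -5.5 mm in y. I correct that, go down and grip.

Call:
apply_moves --claw '[0.06,0.06,0.06,0.06,0.06,0.06,0.06,0.015,0.015,0.015,0.015,0.015,0.015,0.015]' --xyz '[[0.0025,0.0055,0],[0,0,0.02],[0,0,0.02],[0,0,0.02],[0,0,0.02],[0,0,0.02],[0,0,0],[0,0,0],[0,0,0],[0,0,0],[0,0,0],[0,0,0],[0,0,0],[0,0,0]]' --twist '[[0,0,0],[0,0,0],[0,0,0],[0,0,0],[0,0,0],[0,0,0],[0,0,0],[0,0,0],[0,0,0],[0,0,0],[0,0,0],[0,0,0],[0,0,0],[0,0,0]]' --force 30

```text
clock: 4.65
position: [0.4619, -0.223, 0.0844]
tool_rot: [-3.141, -0.001, 0.043]
force: [-2.9, 10.9, 11.8]
grip_width: 0.0211
finger_force: 29.2
```

Call:
apply_moves --claw '[0.015,0.015,0.015,0.015,0.015,0.015]' --xyz '[[0.0043,0,-0.0148],[0.0058,0,-0.0143],[0.0072,0,-0.0136],[0.0085,0,-0.0129],[0.0098,0,-0.0119],[0,0,0]]' --twist '[[0,0,0],[0,0,0],[0,0,0],[0,0,0],[0,0,0],[0,0,0]]'

```text
clock: 5.25
position: [0.4983, -0.2213, 0.1527]
tool_rot: [-3.141, -0.002, 0.043]
force: [-1.6, 8.4, -2.0]
grip_width: 0.0208
finger_force: 30.1
```

```bash
python3 - <<'E'
from h import *
s=st()
for c in('wrist','scene'):
    f=snap(c); print(c,[(np.round(d['position'],3).tolist(),round(d['score'],2)) for d in bot.find_in(c,'lid_knob')[:2]])
f=snap('scene'); cv2.imwrite('pics/s2.png',cv2.resize(f['img'][60:240,230:430],(600,540))[...,::-1])
E
```

```text
{'clock': 5.25, 'qpos': [0.356, 0.497, -0.062, 1.884, 0.041, 0.761, -1.256], 'position': [0.498, -0.221, 0.153], 'tool_rot': [-3.141, -0.002, 0.043], 'force': [-1.62, 8.438, -2.015], 'grip_width': 0.021, 'finger_force': 30.122}
wrist [([0.532, -0.222, 0.119], 0.57)]
scene [([0.517, -0.189, 0.124], 0.82)]
```

View pics/s2.png

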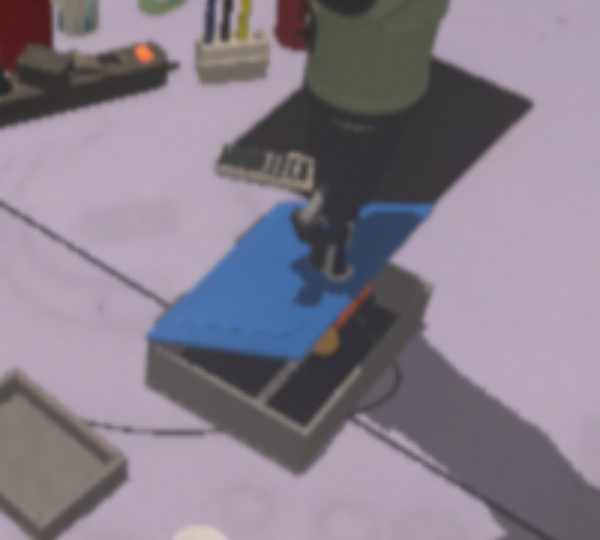

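The lid is lifting with the knob, and the orange handle and collar show inside at about (340,320) in the crop. Forces are small, so I continue the arc.

Call:
apply_moves --claw '[0.015,0.015,0.015,0.015,0.015,0.015,0.015,0.015,0.015,0.015,0.015,0.015,0.015,0.015]' --xyz '[[0.0109,0,-0.0109],[0.012,0,-0.0098],[0.0128,0,-0.0085],[0.0137,0,-0.0072],[0.0142,0,-0.0058],[0.0148,0,-0.0043],[0.0152,0,-0.0028],[0.0154,0,-0.0014],[0.0154,0,0.0003],[0.0153,0,0.0017],[0.0151,0,0.0033],[0.0146,0,0.0048],[0,0,0],[0,0,0]]' --twist '[[0,0,0],[0,0,0],[0,0,0],[0,0,0],[0,0,0],[0,0,0],[0,0,0],[0,0,0],[0,0,0],[0,0,0],[0,0,0],[0,0,0],[0,0,0],[0,0,0]]'

```text
clock: 6.9
position: [0.6672, -0.2135, 0.1923]
tool_rot: [-3.139, -0.001, 0.044]
force: [-0.2, 9.7, 2.1]
grip_width: 0.0207
finger_force: 30.1
```

```bash
python3 - <<'E'
from h import *
s=st()
f=snap('scene'); cv2.imwrite('pics/s3.png',cv2.resize(f['img'][60:240,230:430],(600,540))[...,::-1])
E
```

```text
{'clock': 6.9, 'qpos': [0.258, 0.682, -0.053, 1.412, 0.035, 1.047, -1.328], 'position': [0.667, -0.214, 0.192], 'tool_rot': [-3.139, -0.001, 0.044], 'force': [-0.186, 9.706, 2.127], 'grip_width': 0.021, 'finger_force': 30.084}
```

View pics/s3.png

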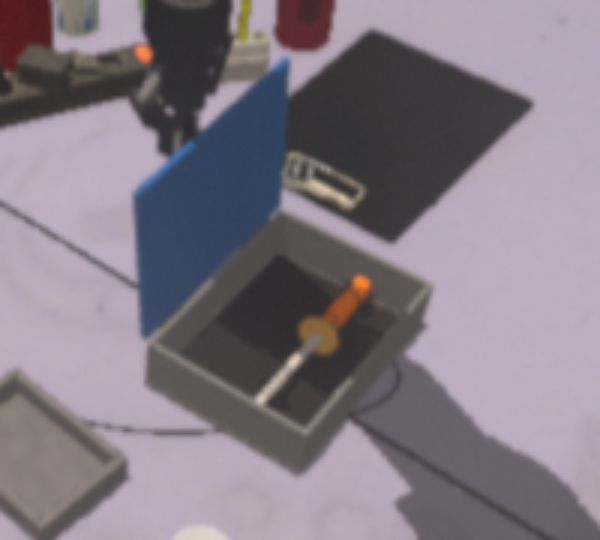

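The lid is at about 1.7 rad, past upright, and the rod shows in the case with its tip towards +y. I release, rise, and turn the tool over the case.

Call:
apply_moves --claw '[0.06,0.06,0.06,0.06,0.06,0.06,0.06,0.06,0.06,0.06,0.06,0.06]' --xyz '[[0,0,0],[0,0,0],[0,0,0],[0,0,0],[0,0,0],[0,0,0],[0.004,0,-0.01],[0.004,0,-0.02],[0.002,0,-0.03],[0,0,-0.03],[0,0,-0.03],[0,0,0]]' --twist '[[0,0,0],[0,0,0],[0,0,0],[0,0,0],[0,0,0],[0,0,0],[0,0,0],[0,0,0],[0,0,0],[0,0,0],[0,0,0],[0,0,0]]'

```text
clock: 8.15
position: [0.6779, -0.2156, 0.3167]
tool_rot: [3.14, -0.006, 0.042]
force: [0.3, -0.0, -0.6]
grip_width: 0.0599
finger_force: 0.0
```

Call:
apply_moves --claw '[0.05,0.05,0.05,0.05,0.05,0.05,0.05,0.05,0.05,0.05,0.05,0.05,0.05,0.05,0.05,0.05,0.05,0.05,0.05]' --xyz '[[-0.03,0,0],[-0.03,0,0],[-0.03,0,0],[-0.03,0,0],[-0.03,0,0],[-0.03,0,0],[0,0,0],[0,0,0],[0,0,0],[0,0,0],[0,0,0],[0,0,0],[0,0,0],[0,0,0],[0,0,0],[0,0,0],[0,0,0],[0,0,0],[0,0,0]]' --twist '[[0,0,0],[0,0,0],[0,0,0],[0,0,0],[0,0,0],[0,0,0],[0,0,0.143],[0,0,0.143],[0,0,0.143],[0,0,0.143],[0,0,0.143],[0,0,0.143],[0,0,0.143],[0,0,0.143],[0,0,0.143],[0,0,0.143],[0,0,0.143],[0,0,0],[0,0,0]]'

```text
clock: 10.05
position: [0.496, -0.222, 0.3082]
tool_rot: [3.135, 0.006, -1.444]
force: [1.1, -0.9, -0.1]
grip_width: 0.05
finger_force: 0.0
```

```bash
python3 - <<'E'
from h import *
s=st()
for c in('wrist','scene','top'):
  f=snap(c)
  for q in('gauge','gauge_tip','gauge_collar'):
    print(c,q,[(np.round(d['position'],3).tolist(),round(d['score'],2)) for d in bot.find_in(c,q)[:2]])
  im=f['img'];hsv=cv2.cvtColor(im,cv2.COLOR_RGB2HSV)
  m=((hsv[...,0]<14)&(hsv[...,1]>170)&(hsv[...,2]>90)).astype(np.uint8)
  n,l,t,ce=cv2.connectedComponentsWithStats(m)
  for k in np.argsort(-t[1:,4])[:3]+1: print(t[k],ce[k],onz(f,*ce[k],.044))
  if c=='wrist':
    v=im.copy(); y=np.array([-.045,.999,0]);x=np.array([.999,.045,0]);o=np.array([.5205,-.22,.036])-.025*x
    cv2.imwrite('pics/w2.png',v[...,::-1])
E
```

```text
{'clock': 10.05, 'qpos': [-0.075, 0.353, 0.519, 1.732, -0.193, 1.117, -2.51], 'position': [0.496, -0.222, 0.308], 'tool_rot': [3.135, 0.006, -1.444], 'force': [1.111, -0.857, -0.094], 'grip_width': 0.05, 'finger_force': 0.0}
wrist gauge [([0.495, -0.246, 0.047], 0.64)]
wrist gauge_tip [([0.491, -0.248, 0.048], 0.78)]
wrist gauge_collar [([0.496, -0.248, 0.049], 0.69), ([0.646, -0.237, 0.193], 0.22)]
[253 140   8   6  17] [255.52941176 142.05882353] [ 0.50182935 -0.25356272  0.044     ]
[254 121   1  11  11] [254. 126.] [ 0.50706103 -0.27661158  0.044     ]
[255 112   6   6  11] [256.36363636 113.36363636] [ 0.5058731  -0.29486338  0.044     ]
scene gauge [([0.489, -0.232, 0.039], 0.79)]
scene gauge_tip [([0.493, -0.231, 0.041], 0.67)]
scene gauge_collar [([0.625, 0.046, 0.01], 0.71), ([0.495, -0.235, 0.046], 0.65)]
[ 92 206  19  16 145] [ 99.91034483 212.50344828] [0.89455249 0.31476018 0.044     ]
[340 157   9  10  44] [344.45454545 161.38636364] [ 0.49389346 -0.27876161  0.044     ]
[348 152   5   5  16] [349.5625 153.875 ] [ 0.49937864 -0.31516211  0.044     ]
top gauge [([0.494, -0.21, 0.038], 0.59), ([0.599, -0.185, 0.047], 0.28)]
top gauge_tip [([0.494, -0.211, 0.04], 0.62)]
top gauge_collar [([0.491, -0.214, 0.037], 0.71), ([0.809, -0.044, 0.027], 0.46)]
[143 124  11  11  37] [148.78378378 129.54054054] [0.82665863 0.38637984 0.044     ]
[405  99   6   7  26] [407.46153846 102.19230769] [ 0.91304418 -0.46905986  0.044     ]
[343 227   2   4   7] [343.42857143 228.71428571] [ 0.49673877 -0.24106642  0.044     ]
```

View pics/w2.png

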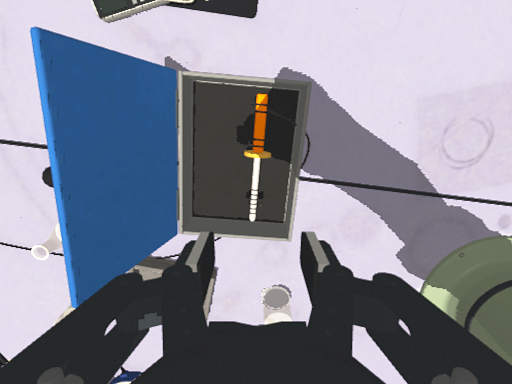

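The wrist view shows the lid wide open at left, and the rod in the case: handle about (262,95)–(258,150), collar at (258,155), tip at (252,220). The turn drove joint 7 to its limit, so I'll turn the other way. First I work out the rod pose from this picture.

```bash
python3 - <<'E'
from h import *
f=snap('wrist')
a=onz(f,262,94,.046);b=onz(f,258.5,150,.046);t=onz(f,252,220,.036);c=onz(f,258,157,.036)
for n,p in zip('abtc',(a,b,t,c)):print(n,np.round(p,4))
d=(t-a)[:2];print(np.hypot(*d),np.arctan2(-d[0],d[1]))
for p in ([.436,-.34,.065],[.429,-.1,.065]): print(proj(f,p))
E
```

```text
a [ 0.5003 -0.3233  0.046 ]
b [ 0.4953 -0.2437  0.046 ]
t [ 0.4911 -0.1245  0.036 ]
c [ 0.4944 -0.2314  0.036 ]
0.19903482768591574 0.04658892757074188
[311.13164628  86.39573109]
[288.10504639 245.26000695]
```

Call:
apply_moves --claw '[0.05,0.05,0.05,0.05,0.05,0.05,0.05,0.05,0.05,0.05,0.05,0.05,0.05,0.05,0.05,0.05,0.05,0.05,0.05,0.05]' --xyz '[[0,0,0],[0,0,0],[0,0,0],[0,0,0],[0,0,0],[0,0,0],[0,0,0],[0,0,0],[0,0,0],[0,0,0],[0,0,0],[0,0,0],[0,0,0],[0,0,0],[0,0,0],[0,0,0],[0,0,0],[0,0,0],[0,0,0],[0,0,0]]' --twist '[[0,0,-0.148],[0,0,-0.148],[0,0,-0.148],[0,0,-0.148],[0,0,-0.148],[0,0,-0.148],[0,0,-0.148],[0,0,-0.148],[0,0,-0.148],[0,0,-0.148],[0,0,-0.148],[0,0,-0.148],[0,0,-0.148],[0,0,-0.148],[0,0,-0.148],[0,0,-0.148],[0,0,-0.148],[0,0,-0.148],[0,0,-0.148],[0,0,-0.148]]'

```text
clock: 12.7
position: [0.4954, -0.2231, 0.3082]
tool_rot: [-3.134, -0.004, 1.518]
force: [0.7, -1.1, -0.4]
grip_width: 0.0499
finger_force: 0.0
```

```bash
python3 - <<'E'
from h import *
s=st()
E
```

```text
{'clock': 12.7, 'qpos': [0.365, 0.32, -0.065, 1.71, 0.02, 1.121, 0.242], 'position': [0.495, -0.223, 0.308], 'tool_rot': [-3.134, -0.004, 1.518], 'force': [0.682, -1.101, -0.36], 'grip_width': 0.05, 'finger_force': 0.0}
```

```bash
cat >> h.py <<'E'
def goto(p,Rt,s=None):
    s=s or bot.observe(); R0=R.from_euler('xyz',s['tool_rot'])
    print('twist',np.round((R0.inv()*Rt).as_rotvec(),4),'shift after twist',np.round(Rt.inv().apply(np.array(p)-s['position']),4),'shift before',np.round(R0.inv().apply(np.array(p)-s['position']),4))
E
python3 - <<'E'
from h import *
goto([.498,-.2795,.12],R.from_euler('xyz',[np.pi,0,1.616]))
E
```

```text
twist [-0.0075 -0.0049 -0.0977] shift after twist [-5.640e-02  1.000e-04  1.882e-01] shift before [-0.057   0.007   0.1879]
```

Call:
apply_moves --claw '[0.05,0.05,0.05,0.05,0.05,0.05,0.05,0.05,0.05]' --xyz '[[0,0,0],[-0.014,0,0.027],[-0.014,0,0.027],[-0.014,0,0.027],[-0.0144,0,0.027],[0,0,0.027],[0,0,0.027],[0,0,0.026],[0,0,0]]' --twist '[[-0.0075,-0.005,-0.0977],[0,0,0],[0,0,0],[0,0,0],[0,0,0],[0,0,0],[0,0,0],[0,0,0],[0,0,0]]'

```text
clock: 13.6
position: [0.4961, -0.2787, 0.1175]
tool_rot: [-3.137, -0.002, 1.61]
force: [-0.5, 0.1, -0.7]
grip_width: 0.0502
finger_force: 0.0
```

```bash
python3 - <<'E'
from h import *
s=st()
f=snap('wrist','w3.png'); im=f['img'];hsv=cv2.cvtColor(im,cv2.COLOR_RGB2HSV)
m=((hsv[...,0]<16)&(hsv[...,1]>150)&(hsv[...,2]>60)).astype(np.uint8)
n,l,t,ce=cv2.connectedComponentsWithStats(m)
for k in np.argsort(-t[1:,4])[:3]+1: print(t[k],ce[k])
x=np.array([-.0455,.999,0]);o=np.array([.498,-.2795,.036])
for d,z in((-.045,.01),(0,.01),(.04,.01),(.046,0),(.156,0)): print(d,np.round(proj(f,o+d*x+[0,0,z]),1))
E
```

```text
{'clock': 13.6, 'qpos': [0.452, 0.582, -0.062, 1.841, 0.051, 0.725, 0.401], 'position': [0.496, -0.279, 0.117], 'tool_rot': [-3.137, -0.002, 1.61], 'force': [-0.487, 0.15, -0.687], 'grip_width': 0.05, 'finger_force': 0.0}
[250 181  20  43 693] [258.7012987  205.01010101]
[250 236  19  13 232] [259.25862069 241.75      ]
[250 225  19  10 154] [259.07792208 229.45454545]
-0.045 [257.9 250.9]
0 [257.7 203.6]
0.04 [257.5 156.7]
0.046 [257.5 147.7]
0.156 [256.9  -6.5]
```

View pics/w3.png

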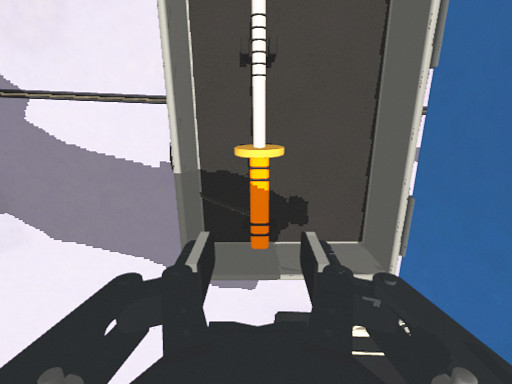

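The rod lies within 1 mm of the prediction: handle end at (259,249), collar at (259,150). I make the last descent and grip.

Call:
apply_moves --claw '[0.05,0.05,0.05,0.05,0.05,0.05,0.05,0.008,0.008,0.008,0.008,0.008,0.008,0.008]' --xyz '[[0,0.0025,0.015],[0,0,0.02],[0,0,0.02],[0,0,0.02],[0,0,0.015],[0,0,0.01],[0,0,0],[0,0,0],[0,0,0],[0,0,0],[0,0,0],[0,0,0],[0,0,0],[0,0,0]]' --twist '[[-0.004,-0.002,-0.006],[0,0,0],[0,0,0],[0,0,0],[0,0,0],[0,0,0],[0,0,0],[0,0,0],[0,0,0],[0,0,0],[0,0,0],[0,0,0],[0,0,0],[0,0,0]]' --force 60

```text
clock: 15.05
position: [0.5004, -0.2798, 0.0212]
tool_rot: [3.137, 0.003, 1.616]
force: [-5.3, 1.5, 8.6]
grip_width: 0.0151
finger_force: 58.7
```

Call:
apply_moves --claw '[0.008,0.008,0.008,0.008,0.008,0.008,0.008,0.008,0.008,0.008,0.008]' --xyz '[[0,0,-0.01],[0,0,-0.02],[0,0,-0.03],[0,0,-0.03],[0,0,-0.03],[0,0,-0.03],[0,0,-0.03],[0,0,-0.03],[0,0,-0.03],[0,0,0],[0,0,0]]' --twist '[[0,0,0],[0,0,0],[0,0,0],[0,0,0],[0,0,0],[0,0,0],[0,0,0],[0,0,0],[0,0,0],[0,0,0],[0,0,0]]'

```text
clock: 16.15
position: [0.4995, -0.2791, 0.2613]
tool_rot: [3.136, 0.003, 1.616]
force: [-0.5, 0.9, -1.1]
grip_width: 0.0147
finger_force: 58.7
```

Call:
apply_moves --claw '[0.008,0.008,0.008,0.008,0.008,0.008,0.008,0.008,0.008]' --xyz '[[0.025,-0.005,0],[0.03,-0.005,0],[0.03,-0.005,0],[0.03,-0.005,0],[0.03,-0.005,0],[0.025,-0.005,0],[0,0,0],[0,0,0],[0,0,0]]' --twist '[[0,0,0],[0,0,0],[0,0,0],[0,0,0],[0,0,0],[0,0,0],[0,0,0],[0,0,0],[0,0,0]]'

```text
clock: 17.05
position: [0.4617, -0.1113, 0.2594]
tool_rot: [3.138, 0.002, 1.615]
force: [1.3, -0.6, -1.0]
grip_width: 0.0149
finger_force: 58.7
```

```bash
python3 - <<'E'
from h import *
s=st()
ims=[]
for c in('wrist','scene','top'):
  f=snap(c); ims.append(f['img'])
  for q in('gauge_tip','gauge_collar','tube_mouth','guide_tube','reservoir'):
    print(c,q,[(np.round(d['position'],3).tolist(),round(d['score'],2)) for d in bot.find_in(c,q)[:1]])
  np.save('f_%s.npy'%c,f,allow_pickle=True)
w=cv2.resize(ims[0],(512,384)); 
sc=cv2.resize(ims[1][235:370,175:310],(286,286)); tp=cv2.resize(ims[2][215:290,135:235],(286,214))
c=np.zeros((500,798,3),np.uint8); c[:384,:512]=w; c[:286,512:]=sc; c[286:,512:]=tp
cv2.imwrite('pics/c4.png',c[...,::-1])
E
```

```text
{'clock': 17.05, 'qpos': [0.226, 0.25, -0.138, 1.946, 0.044, 0.945, 0.11], 'position': [0.462, -0.111, 0.259], 'tool_rot': [3.138, 0.002, 1.615], 'force': [1.314, -0.553, -1.009], 'grip_width': 0.015, 'finger_force': 58.746}
wrist gauge_tip [([0.629, -0.168, 0.146], 0.42)]
wrist gauge_collar [([0.459, -0.065, 0.285], 0.94)]
wrist tube_mouth [([0.643, -0.162, 0.181], 0.6)]
wrist guide_tube []
wrist reservoir []
scene gauge_tip [([0.623, 0.049, 0.012], 0.62)]
scene gauge_collar [([0.456, -0.064, 0.284], 0.81)]
scene tube_mouth [([0.437, 0.186, 0.096], 0.68)]
scene guide_tube [([0.435, 0.187, 0.102], 0.93)]
scene reservoir [([0.425, 0.304, 0.108], 0.7)]
top gauge_tip [([0.46, -0.006, 0.277], 0.67)]
top gauge_collar [([0.623, 0.049, 0.008], 0.55)]
top tube_mouth [([0.444, 0.18, 0.098], 0.72)]
top guide_tube [([0.441, 0.18, 0.1], 0.85)]
top reservoir [([0.429, 0.28, 0.106], 0.61)]
```

View pics/c4.png

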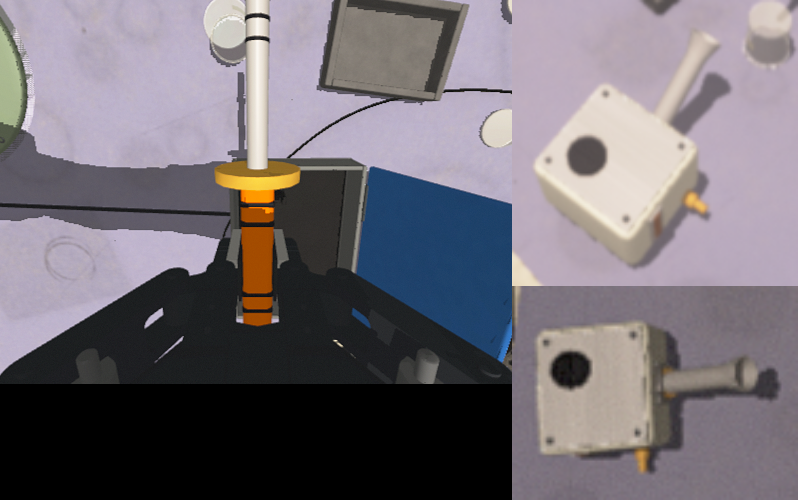

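The wrist image shows the rod held straight, with the collar at (258,175). In the scene crop the mouth centre is at about (706,40), and in the top crop at about (746,373), with the four screws visible in both. I fit the reservoir pose from these.

```bash
python3 - <<'E'
from h import *
L=lambda c:np.load('f_%s.npy'%c,allow_pickle=True).item()
T,S=L('top'),L('scene')
tp=lambda X,Y:(135+(X-512)/2.86,215+(Y-286)/2.853)
sp=lambda X,Y:(175+(X-512)/2.119,235+Y/2.119)
for n,f,l in(('top',T,[tp(*q) for q in((549,342),(637,333),(641,433),(547,441))]),('scene',S,[sp(*q) for q in((606,94),(681,146),(628,218),(548,160))])):
    P=np.array([onz(f,*q,.108) for q in l]); print(n,np.round(P[:,:2],4).tolist(),'mean',np.round(P.mean(0),4))
    for i in range(4):
        d=P[(i+1)%4]-P[i]; print(round(np.hypot(*d[:2]),4),round(np.degrees(np.arctan2(d[1],d[0])),1),end=' ')
    print()
print('mouth top',onz(T,*tp(746,373),.117),'scene',onz(S,*sp(706,40),.117))
print('tubebase top',onz(T,*tp(667,381),.06))
o1,d1=ray(T,*tp(746,373));o2,d2=ray(S,*sp(706,40))
a=np.linalg.lstsq(np.c_[d1,-d2],o2-o1,rcond=None)[0];print('tri',o1+a[0]*d1,o2+a[1]*d2)
W=L('wrist'); s=bot.observe(); Rt=R.from_euler('xyz',s['tool_rot']); g=s['position']+Rt.apply([0,0,-.019])
for d in(-.045,.04,.046,.156): print(d,proj(W,g+Rt.apply([d,0,0])))
E
```

```text
top [[0.4772, 0.3509], [0.4861, 0.2594], [0.3839, 0.2515], [0.3762, 0.3477]] mean [0.4308 0.3024 0.108 ]
0.0919 -84.4 0.1025 -175.6 0.0965 94.6 0.101 1.8 
scene [[0.4819, 0.2632], [0.3836, 0.2546], [0.3744, 0.3426], [0.4754, 0.3532]] mean [0.4288 0.3034 0.108 ]
0.0987 -175.0 0.0885 96.0 0.1016 6.0 0.0903 -85.9 
mouth top [0.44401461 0.14377793 0.117     ] scene [0.44042535 0.14826011 0.117     ]
tubebase top [0.43781804 0.23669534 0.06      ]
tri [0.44430654 0.14495962 0.10858624] [0.44350252 0.14450748 0.10849484]
-0.045 [254.59192758 326.87608216]
0.04 [254.26361157 182.75648391]
0.046 [254.2355686  170.44657036]
0.156 [ 253.5369531  -136.22195233]
```

```bash
cat >> h.py <<'E'
M=np.array([.443,.146,.117]); psi=.085
def ins(gap,M=M,psi=psi,tilt=np.radians(35)):
    h=np.array([-np.sin(psi),np.cos(psi),0]); d=np.cos(tilt)*h-np.sin(tilt)*np.array([0,0,1]); y=np.array([np.cos(psi),np.sin(psi),0])
    Rt=R.from_matrix(np.c_[d,y,np.cross(d,y)]); o=M-d*(.046+gap); return o+Rt.apply([0,0,.019]),Rt
E
python3 - <<'E'
from h import *
p,Rt=ins(.135); print(p,Rt.as_euler('xyz')); goto(p,Rt)
E
```

```text
[ 0.45651269 -0.01258984  0.20525345] [3.14159265 0.61086524 1.65579633]
twist [-0.0083 -0.6086 -0.0399] shift after twist [ 0.1117  0.003  -0.0116] shift before [ 0.0983 -0.0011  0.0543]
```

Call:
apply_moves --claw '[0.008,0.008,0.008,0.008,0.008,0.008,0.008,0.008,0.008,0.008,0.008,0.008]' --xyz '[[0,0,0],[0,0,0],[0,0,0],[0,0,0],[0,0,0],[0.0223,0.0006,-0.0023],[0.0223,0.0006,-0.0023],[0.0223,0.0006,-0.0023],[0.0223,0.0006,-0.0023],[0.0223,0.0006,-0.0023],[0,0,0],[0,0,0]]' --twist '[[-0.0017,-0.1217,-0.008],[-0.0017,-0.1217,-0.008],[-0.0017,-0.1217,-0.008],[-0.0017,-0.1217,-0.008],[-0.0017,-0.1217,-0.008],[0,0,0],[0,0,0],[0,0,0],[0,0,0],[0,0,0],[0,0,0],[0,0,0]]'

```text
clock: 19.15
position: [0.4566, -0.0127, 0.2051]
tool_rot: [-3.141, 0.611, 1.657]
force: [0.3, -0.5, -1.2]
grip_width: 0.015
finger_force: 58.7
```

```bash
python3 - <<'E'
from h import *
s=st(); p,Rt=ins(.135); goto(p,Rt)
ims=[]
R0=R.from_euler('xyz',s['tool_rot']); g=s['position']+R0.apply([0,0,-.019]); tip=g+R0.apply([.156,0,0])
print('tip',tip)
for c in('wrist','scene','top'):
  f=snap(c); ims.append(f['img']); print(c,'tip',proj(f,tip),'mouth',proj(f,M),'collar',proj(f,g+R0.apply([.046,0,0])))
sc=cv2.resize(ims[1][205:305,210:310],(398,398)); tp=cv2.resize(ims[2][210:290,200:300],(398,318),interpolation=cv2.INTER_CUBIC)
c=np.zeros((600,798,3),np.uint8); c[:398,:398]=sc;c[:318,400:]=tp; c[320:596,400:768]=cv2.resize(ims[0],(368,276))
cv2.imwrite('pics/c5.png',c[...,::-1])
E
```

```text
{'clock': 19.15, 'qpos': [-0.377, 0.414, -0.159, 2.063, 0.7, 1.088, -0.914], 'position': [0.457, -0.013, 0.205], 'tool_rot': [-3.141, 0.611, 1.657], 'force': [0.311, -0.524, -1.208], 'grip_width': 0.015, 'finger_force': 58.728}
twist [0.0002 0.0001 0.0008] shift after twist [ 0.0001 -0.     -0.0002] shift before [ 0.0001 -0.     -0.0002]
tip [0.44465408 0.12543199 0.13120757]
wrist tip [ 253.17874138 -134.15049639] mouth [ 253.29410863 -236.40468313] collar [253.91776887 172.3939928 ]
scene tip [271.5697069  243.22314213] mouth [266.33575677 252.59454998] collar [294.37246166 201.72426759]
top tip [222.47473079 245.07417834] mouth [216.05357825 245.84788753] collar [252.50099771 241.2424012 ]
```

View pics/c5.png

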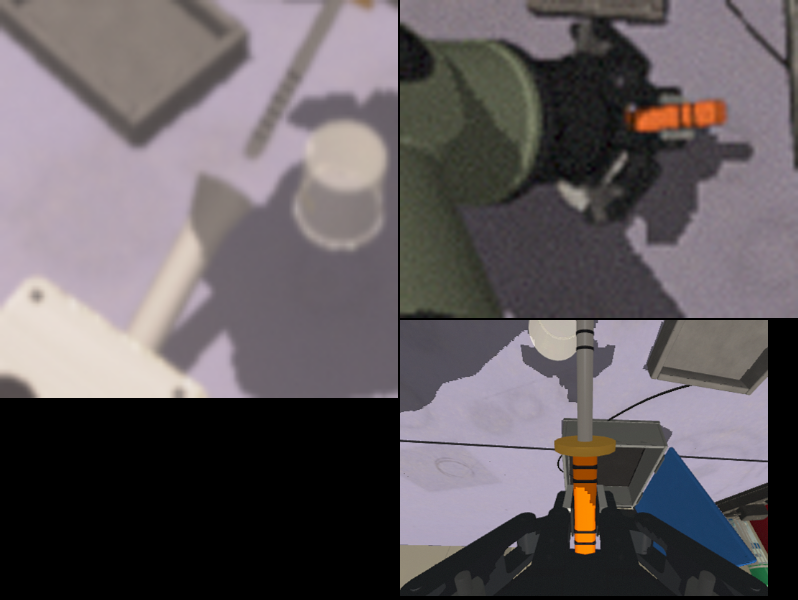

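The scene crop shows the rod tip at (251,157) in line with the mouth centre at (227,192). The axes are parallel within a degree or two, with about 2 mm lateral offset. The lid is open in the wrist view. I start the insertion with a small correction.

Call:
apply_moves --claw '[0.008,0.008,0.008,0.008,0.008,0.008,0.008]' --xyz '[[0.01,0.0012,0],[0.01,0,0],[0.01,0,0],[0.01,0,0],[0.01,0,0],[0,0,0],[0,0,0]]' --twist '[[0,0,0],[0,0,0],[0,0,0],[0,0,0],[0,0,0],[0,0,0],[0,0,0]]'

```text
clock: 20.0
position: [0.4542, 0.0281, 0.1764]
tool_rot: [-3.141, 0.611, 1.656]
force: [-0.4, 0.3, -1.1]
grip_width: 0.0149
finger_force: 58.7
```

Call:
apply_moves --claw '[0.008,0.008,0.008,0.008,0.008]' --xyz '[[0.01,0,0],[0.01,0,0],[0.01,0,0],[0,0,0],[0,0,0]]' --twist '[[0,0,0],[0,0,0],[0,0,0],[0,0,0],[0,0,0]]'

```text
clock: 20.5
position: [0.4521, 0.0527, 0.1592]
tool_rot: [-3.141, 0.611, 1.657]
force: [-0.3, 0.1, -1.1]
grip_width: 0.0149
finger_force: 58.7
```

```bash
python3 - <<'E'
from h import *
s=st(); R0=R.from_euler('xyz',s['tool_rot']); print('tool force',R0.inv().apply(s['force']),'moment',R0.inv().apply(s['moment']))
p,Rt=ins(.055); goto(p,Rt)
f=snap('scene')
for c in('gauge_tip','gauge_collar','tube_mouth'): print(c,[(np.round(d['position'],3).tolist(),round(d['score'],2)) for d in bot.find_in('scene',c)[:1]])
E
```

```text
{'clock': 20.5, 'qpos': [-0.479, 0.524, -0.188, 2.033, 0.69, 1.082, -1.059], 'position': [0.452, 0.053, 0.159], 'tool_rot': [-3.141, 0.611, 1.657], 'force': [-0.28, 0.134, -1.136], 'grip_width': 0.015, 'finger_force': 58.728}
tool force [ 0.7814283  -0.26742661  0.84017913] moment [-0.07554242  0.73954895  0.04603333]
twist [0.0001 0.0002 0.0007] shift after twist [-0.     -0.0011 -0.0002] shift before [-0.     -0.0011 -0.0002]
gauge_tip [([0.445, 0.098, 0.158], 0.72)]
gauge_collar [([0.448, 0.097, 0.161], 0.57)]
tube_mouth [([0.434, 0.186, 0.096], 0.71)]
```

Call:
apply_moves --claw '[0.008,0.008,0.008,0.008,0.008,0.008]' --xyz '[[0.01,0,0],[0.01,0,0],[0.01,0,0],[0.01,0,0],[0,0,0],[0,0,0]]' --twist '[[0,0,0],[0,0,0],[0,0,0],[0,0,0],[0,0,0],[0,0,0]]'

```text
clock: 21.3
position: [0.4493, 0.0853, 0.1362]
tool_rot: [-3.141, 0.611, 1.657]
force: [-0.5, 0.2, -1.1]
grip_width: 0.015
finger_force: 58.7
```

Call:
apply_moves --claw '[0.008,0.008,0.008,0.008,0.008]' --xyz '[[0.005,0,0],[0.003,0,0],[0.003,0,0],[0,0,0],[0,0,0]]' --twist '[[0,0,0],[0,0,0],[0,0,0],[0,0,0],[0,0,0]]'

```text
clock: 21.8
position: [0.4486, 0.0942, 0.1301]
tool_rot: [3.141, 0.611, 1.656]
force: [-0.3, -1.2, -1.4]
grip_width: 0.0154
finger_force: 58.8
```

Call:
apply_moves --claw '[0.008,0.008,0.008]' --xyz '[[0.002,0,0],[0,0,0],[0,0,0]]' --twist '[[0,0,0],[0,0,0],[0,0,0]]'

```text
clock: 22.1
position: [0.4486, 0.0941, 0.1299]
tool_rot: [3.141, 0.614, 1.654]
force: [0.2, -8.8, 13.5]
grip_width: 0.0146
finger_force: 59.9
```

Call:
apply_moves --claw '[0.008,0.008,0.008]' --xyz '[[0.002,0,0],[0,0,0],[0,0,0]]' --twist '[[0,0,0],[0,0,0],[0,0,0]]'

```text
clock: 22.4
position: [0.4486, 0.094, 0.1298]
tool_rot: [3.141, 0.617, 1.652]
force: [-0.9, -16.1, 28.7]
grip_width: 0.0152
finger_force: 61.0
```

```bash
python3 - <<'E'
from h import *
s=st(); R0=R.from_euler('xyz',s['tool_rot']); print('tool force',R0.inv().apply(s['force']),'moment',R0.inv().apply(s['moment']))
p,Rt=ins(0); goto(p,Rt)
E
```

```text
{'clock': 22.4, 'qpos': [-0.544, 0.601, -0.201, 1.998, 0.682, 1.086, -1.143], 'position': [0.449, 0.094, 0.13], 'tool_rot': [3.141, 0.617, 1.652], 'force': [-0.861, -16.1, 28.659], 'grip_width': 0.015, 'finger_force': 60.988}
tool force [-29.61859243  -2.15862896 -14.11939377] moment [ 0.5091775  -5.17558533 -0.18224855]
twist [-0.0012  0.0066 -0.0028] shift after twist [ 0.0041 -0.0011 -0.0005] shift before [ 0.0041 -0.0011 -0.0005]
```

The collar meets the mouth at 4 mm from the estimate, within error, with a firm axial stop of about 30 N. I ease off the sideways load and dwell a moment to check that it is seated.

Call:
apply_moves --claw '[0.008,0.008,0.008,0.008]' --xyz '[[0,0,-0.0015],[0,0,0],[0,0,0],[0,0,0]]' --twist '[[0,0,0],[0,0,0],[0,0,0],[0,0,0]]'

```text
clock: 22.8
position: [0.4484, 0.0943, 0.1303]
tool_rot: [-3.141, 0.618, 1.653]
force: [4.7, -21.7, 12.0]
grip_width: 0.0151
finger_force: 60.0
```

```bash
python3 - <<'E'
from h import *
s=st(); R0=R.from_euler('xyz',s['tool_rot']); print('tool force',R0.inv().apply(s['force']),'moment',R0.inv().apply(s['moment']))
p,Rt=ins(0); goto(p,Rt)
# collar/mouth gap in the scene view: rows sampled along the tube axis
f=snap('scene'); 
h=np.array([np.sin(psi),-np.cos(psi),0]);u=np.cos(np.radians(35))*h+[0,0,np.sin(np.radians(35))]
for k in range(-20,17,2):
    q=proj(f,M+u*k*.001); print(k,np.round(q,1),f['img'][int(round(q[1])),int(round(q[0]))].tolist())
E
```

```text
{'clock': 22.8, 'qpos': [-0.544, 0.601, -0.201, 1.997, 0.681, 1.088, -1.142], 'position': [0.448, 0.094, 0.13], 'tool_rot': [-3.141, 0.618, 1.653], 'force': [4.742, -21.739, 11.985], 'grip_width': 0.015, 'finger_force': 60.005}
tool force [-24.91972062   2.95178142   3.00005712] moment [-0.40900662 -4.38685409 -0.03851267]
twist [-0.0021  0.0068 -0.0027] shift after twist [ 0.0042 -0.001   0.0001] shift before [ 0.0042 -0.001   0.0001]
-20 [262.2 260.1] [132, 122, 116]
-18 [262.6 259.3] [131, 121, 115]
-16 [263.  258.6] [131, 121, 115]
-14 [263.4 257.8] [130, 121, 115]
-12 [263.9 257.1] [130, 121, 114]
-10 [264.3 256.3] [129, 120, 114]
-8 [264.7 255.6] [130, 121, 114]
-6 [265.1 254.8] [129, 120, 113]
-4 [265.5 254.1] [133, 120, 107]
-2 [265.9 253.3] [139, 117, 93]
0 [266.3 252.6] [139, 117, 93]
2 [266.7 251.8] [147, 112, 68]
4 [267.2 251.1] [144, 108, 64]
6 [267.6 250.3] [145, 94, 56]
8 [268.  249.6] [145, 94, 56]
10 [268.4 248.8] [150, 86, 52]
12 [268.8 248.1] [152, 83, 49]
14 [269.2 247.3] [125, 74, 53]
16 [269.6 246.6] [120, 72, 52]
```

The force is now purely axial at 25 N, and the pixels along the axis go tube, brass, orange with no gap, so the collar is seated squarely. I draw it out.

Call:
apply_moves --claw '[0.008,0.008,0.008,0.008,0.008,0.008,0.008,0.008,0.008,0.008,0.008,0.008,0.008,0.008,0.008,0.008,0.008,0.008]' --xyz '[[-0.004,0,0.001],[-0.006,0,0],[-0.01,0,0],[-0.01,0,0],[-0.01,0,0],[-0.01,0,0],[-0.01,0,0],[-0.01,0,0],[-0.01,0,0],[-0.01,0,0],[-0.01,0,0],[-0.01,0,0],[-0.01,0,0],[-0.01,0,0],[-0.01,0,0],[-0.01,0,0],[0,0,0],[0,0,0]]' --twist '[[0,0,0],[0,0,0],[0,0,0],[0,0,0],[0,0,0],[0,0,0],[0,0,0],[0,0,0],[0,0,0],[0,0,0],[0,0,0],[0,0,0],[0,0,0],[0,0,0],[0,0,0],[0,0,0],[0,0,0],[0,0,0]]'

```text
clock: 24.65
position: [0.4587, -0.0246, 0.2143]
tool_rot: [3.141, 0.611, 1.655]
force: [-0.1, 0.5, -2.1]
grip_width: 0.0147
finger_force: 60.5
```

Call:
apply_moves --claw '[0.008,0.008,0.008,0.008,0.008,0.008,0.008,0.008,0.008,0.008,0.008,0.008,0.008,0.008]' --xyz '[[0,0,0],[0,0,0],[0,0,0],[0,0,0],[0,0,0],[0,0,0],[0,0,0],[0,0,0],[0,0,0],[0,0,0],[0,0,0],[0,0,0],[0,0,0],[0,0,0]]' --twist '[[0,0.1222,0],[0,0.1222,0],[0,0.1222,0],[0,0.1222,0],[0,0.1222,0],[0,0,0.132],[0,0,0.132],[0,0,0.132],[0,0,0.132],[0,0,0.132],[0,0,0.132],[0,0,0.132],[0,0,0.132],[0,0,0]]'

```text
clock: 26.05
position: [0.4586, -0.0241, 0.2139]
tool_rot: [-3.141, 0.0, 0.598]
force: [-0.2, 1.0, -1.1]
grip_width: 0.0149
finger_force: 60.4
```

```bash
python3 - <<'E'
from h import *
st()
for c in('wrist','scene','top'):
  f=snap(c)
  for q in('gauge_tip','tray','lid_knob','beaker','flask','bottle'):
    print(c,q,[(np.round(d['position'],3).tolist(),round(d['score'],2)) for d in bot.find_in(c,q)[:1]])
goto([.623-.158*np.cos(.6),.049-.158*np.sin(.6),.181],R.from_euler('xyz',[np.pi,0,.6]))
E
```

```text
{'clock': 26.05, 'qpos': [-0.032, 0.284, -0.054, 2.036, 0.02, 0.822, -1.07], 'position': [0.459, -0.024, 0.214], 'tool_rot': [-3.141, 0.0, 0.598], 'force': [-0.211, 0.986, -1.133], 'grip_width': 0.015, 'finger_force': 60.444}
wrist gauge_tip [([0.492, -0.001, 0.239], 0.63)]
wrist tray [([0.605, 0.03, 0.008], 0.73)]
wrist lid_knob [([0.622, -0.129, 0.115], 0.91)]
wrist beaker [([0.433, 0.053, 0.065], 0.93)]
wrist flask []
wrist bottle [([0.554, -0.198, 0.029], 0.71)]
scene gauge_tip [([0.484, 0.003, 0.234], 0.8)]
scene tray [([0.626, 0.048, 0.011], 0.59)]
scene lid_knob [([0.637, -0.15, 0.163], 0.74)]
scene beaker [([0.417, 0.066, 0.064], 0.73)]
scene flask [([0.804, -0.036, 0.029], 0.88)]
scene bottle [([0.787, 0.133, 0.057], 0.59)]
top gauge_tip [([0.442, 0.18, 0.102], 0.6)]
top tray [([0.641, 0.053, 0.008], 0.69)]
top lid_knob [([0.643, -0.216, 0.167], 0.8)]
top beaker []
top flask [([0.809, -0.044, 0.027], 0.54)]
top bottle [([0.792, 0.122, 0.053], 0.71)]
twist [-0.0001 -0.0002 -0.    ] shift after twist [0.0192 0.032  0.0332] shift before [0.0192 0.032  0.0332]
```

Call:
apply_moves --claw '[0.008,0.008,0.008,0.008,0.008,0.008,0.008,0.008,0.008,0.008]' --xyz '[[0.005,0.008,0.008],[0.005,0.008,0.008],[0.005,0.008,0.008],[0.004,0.008,0.009],[0,0,0],[0,0,0],[0,0,0],[0,0,0],[0,0,0],[0,0,0]]' --twist '[[0,0,0],[0,0,0],[0,0,0],[0,0,0],[0,0,0],[0,0,0],[0,0,0],[0,0,0],[0,0,0],[0,0,0]]'

```text
clock: 28.1
position: [0.4925, -0.0403, 0.1815]
tool_rot: [3.141, -0.001, 0.6]
force: [-0.4, 0.1, -1.0]
grip_width: 0.015
finger_force: 60.5
```

```bash
python3 - <<'E'
from h import *
s=st(); R0=R.from_euler('xyz',s['tool_rot']); g=s['position']+R0.apply([0,0,-.019])
f=snap('scene'); im=f['img'].astype(int)
# measure blade: bright/neutral pixels across predicted axis at two stations
hsv=cv2.cvtColor(f['img'],cv2.COLOR_RGB2HSV); print('tip px',proj(f,g+R0.apply([.158,0,0])))
for d in(.06,.08,.1,.12,.14,.155,.165,.175):
    q=proj(f,g+R0.apply([d,0,0])); a=proj(f,g+R0.apply([d,0,-.01]))-q; a/=np.hypot(*a)
    v=[im[int(round(y)),int(round(x))].tolist() for x,y in (q+a*k for k in range(-4,5))]
    print(d,np.round(q,1),[round(sum(t)/3) for t in v])
print('lid:',[proj(f,[x,y,z]) for x,y,z in([.66,-.1,.238],)])
T=snap('top'); k=proj(T,[.68,-.213,.2]); print('hinge/lid edge blue in top:',np.round(k,1))
h=cv2.cvtColor(T['img'],cv2.COLOR_RGB2HSV); m=(h[...,0]>100)&(h[...,0]<122)&(h[...,1]>150); m[:170]=0; ys,xs=np.where(m); print(xs.min(),xs.max(),ys.min(),ys.max())
for th in (1.6,1.75,1.85):
    for y in(-.12,.12):
        r=np.array([.5205+.09+.0,-.22+.004,.0655])+y*np.array([-.045,.999,0])
        print(th,y,np.round(proj(T,r+np.array([-.18*np.cos(th),-.18*np.cos(th)*.045,.18*np.sin(th)])),1))
E
```

```text
{'clock': 28.1, 'qpos': [-0.003, 0.383, -0.045, 1.988, 0.024, 0.771, -1.033], 'position': [0.493, -0.04, 0.181], 'tool_rot': [3.141, -0.001, 0.6], 'force': [-0.369, 0.055, -0.971], 'grip_width': 0.015, 'finger_force': 60.482}
tip px [236.31440337 167.36409038]
0.06 [276.  170.6] [113, 129, 162, 203, 218, 195, 139, 109, 101]
0.08 [267.9 170. ] [170, 159, 180, 210, 215, 197, 179, 176, 177]
0.1 [259.8 169.3] [166, 158, 183, 204, 198, 182, 178, 179, 179]
0.12 [251.7 168.6] [171, 149, 141, 163, 177, 177, 178, 177, 178]
0.14 [243.6 168. ] [172, 158, 173, 200, 206, 194, 179, 179, 179]
0.155 [237.5 167.5] [170, 168, 196, 214, 207, 186, 184, 183, 183]
0.165 [233.5 167.1] [184, 184, 185, 184, 184, 184, 184, 184, 183]
0.175 [229.5 166.8] [185, 185, 185, 185, 184, 183, 183, 184, 183]
lid: [array([264.22844484, 118.30241037])]
hinge/lid edge blue in top: [341.1 159. ]
155 480 170 243
1.6 -0.12 [391.4 175.7]
1.6 0.12 [301.1 180.3]
1.75 -0.12 [389.9 166.1]
1.75 0.12 [300.3 170.7]
1.85 -0.12 [388.8 160.2]
1.85 0.12 [299.8 164.8]
```

```bash
python3 - <<'E'
from h import *
T=snap('top'); im=T['img'].astype(int); h=cv2.cvtColor(T['img'],cv2.COLOR_RGB2HSV)
m=(h[...,0]>100)&(h[...,0]<122)&(h[...,1]>130)
for x in(315,330,360,380): print(x,np.where(m[140:215,x])[0]+140)
S=snap('scene');h=cv2.cvtColor(S['img'],cv2.COLOR_RGB2HSV); m=(h[...,0]>100)&(h[...,0]<122)&(h[...,1]>130); m[:,400:]=0;m[:,:230]=0
c=max(cv2.findContours(m.astype(np.uint8),cv2.RETR_EXTERNAL,cv2.CHAIN_APPROX_NONE)[0],key=cv2.contourArea)[:,0]
print('scene hull',cv2.approxPolyDP(c,4,True)[:,0].tolist())
for th in(1.6,1.7,1.85):
    r=[np.array([.6105,-.216,.0655])+y*np.array([-.045,.999,0])+np.array([-.18*np.cos(th),-.008*np.cos(th),.18*np.sin(th)]) for y in(-.12,.12)]
    print(th,[np.round(proj(S,p),1).tolist() for p in r])
E
```

```text
315 [163 164 165 166 167 168 169 170 171 172 173 174 175 176 177 178 179 180
 181 182 183 184 185 186 187 188 189 190 191]
330 [162 163 164 165 167 168 169 170 171 172 173 174 175 176 177 178 179 180
 181 182 183 184 185 186 187 188 189 190 191]
360 [161 162 163 164 165 166 167 168 169 170 171 172 173 174 175 176 177 178
 179 180 181 182 183 184 185 186 187 188 189]
380 [160 161 162 163 164 165 166 167 168 169 170 171 172 173]
scene hull [[280, 107], [266, 121], [277, 112], [283, 114], [278, 114], [283, 114]]
1.6 [[329.1, 79.7], [278.1, 125.5]]
1.7 [[323.6, 77.7], [272.5, 122.9]]
1.85 [[315.6, 75.9], [264.3, 120.2]]
```

```bash
python3 -c "
from h import *
print(bot.job_done())"
```

```text
the job is handed in; nothing more can be done
None
```

The job is handed in, with no verdict returned: the lid is open on its stop; the rod went into the tube until the collar seated (about 25 N axial, no visible gap) and was drawn right out; it is now held still and level, about 20 cm up, with its tip over the tray.

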